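Close and latch a device clamping jig

TASK

Make the sloping clamping jig ready for bonding: lift the yellow pry bar off the device and lay it flat inside the steel tray, then gently lower the hinged frame by its red handle until it is fully down, without letting it slam. Then turn both orange turnbuttons fully square across the frame's edges to lock it, neither of them before the frame is down, and leave everything else on the bench where it stands.

Things in the scene. Friction and masses are not known exactly. Their poses are not given: they have to be found in the camera images.
- jig: Grey sloping clamping jig fixed to the bench: deck 190 (up the slope) x 310 mm, tilted 24 deg (0.42 rad), front edge 41 mm and rear edge 118 mm up. Origin on the bench under the deck's middle; x points up the slope (away from the robot at yaw 0), y left, z up; the deck's normal leans 24 deg from vertical towards -x. A black device 95 x 140 x 8 mm is fixed in its middle.
- deck_mid (a point): Middle of the deck's upper face, 80 mm above the jig's origin. Deck coordinates used below start here: u up the slope, v = jig's y (left), n along the deck's normal; in the jig's axes x = 0.913u - 0.408n, z = 0.408u + 0.913n.
- frame_hinge (a point): Middle of the frame's hinge axis, along the jig's y at u = 90, n = 15 mm.
- frame (a joint): Angle (rad) of the aluminium frame, hinged along the deck's upper edge: 0 = fully down, parallel to the deck; grows as its near edge lifts; starts at 1.60 to 1.80, limit 2.0. Frame 170 (u) x 190 (v) x 10 mm, bars 22 mm wide, open in the middle; when down its top is at n = 20 mm. Stiff hinge (0.42 N m): stays where left, needs 1 to 4 N at the handle.
- handle (a point): Middle of the red round handle bar at the frame's free edge: 12 mm thick, 96 mm long along the jig's y, on thin legs 45 mm either side of its middle. 30 mm beyond the frame's edge and 30 mm above its upper face; 205 mm from the hinge along the frame and 35 mm out of its mid-plane. With the frame down it is at u = -115, n = 50 mm.
- left_button (a joint): Angle (rad) of the left orange turnbutton, beside the frame's left edge (left = jig's +y). 0 = bar parallel to that edge, frame free; 1.571 = square across the edge, bar end over the frame, at a firm stop; other limit -0.45; starts at -0.3 to 0.3. Grows clockwise seen from above: the bar's upper end swings inward, its lower end outward.
- right_button (a joint): Angle (rad) of the right orange turnbutton, beside the frame's right edge (left = jig's +y). 0 = bar parallel to that edge, frame free; 1.571 = square across the edge, bar end over the frame, at a firm stop; other limit -0.45; starts at -0.3 to 0.3. Grows anticlockwise seen from above: the bar's upper end swings inward, its lower end outward.
- left_pivot (a point): Top of the left turnbutton's fin on its pivot: u = 0, v = 120, n = 51 mm. The button is a bar 80 mm long, symmetric about the pivot: foot 18 mm wide (n = 21 to 29 mm) with an upright fin 76 mm long, 10 mm thick (n = 29 to 51 mm) to push or grip. Its axis is the deck's normal. Stays where left; about 2 N at the bar's end turns it.
- right_pivot (a point): Top of the right turnbutton's fin on its pivot: u = 0, v = -120, n = 51 mm; otherwise as the left one.
- pry: Loose yellow pry bar, 170 mm long (its y), 60 g; middle 100 mm is 22 mm wide (x), 16 mm thick (z), the ends thinner (18 x 10). Origin at the middle of its underside. Starts flat on the device along the jig's y at u = -35, n = 8 mm, its lower side against two white stops 16 mm tall, 24 mm wide, at v = +-50 mm (free between them).
- tray: Steel tray fixed on the bench left or right of the jig, 220 (x) x 130 (y) x 25 mm tall, open on top, walls and floor about 4 mm; origin at the middle of its underside.
- ipa: Bystander: white bottle, 66 mm across, 190 mm tall, origin under its middle. It, the can and the cup stand close beside and behind the jig, in any order.
- duster: Bystander: blue spray can, 60 mm across, 210 mm tall, origin under its middle.
- cup: Bystander: black cup with drivers upright in it, 80 mm across, 205 mm tall, origin under its middle.
- meter: Bystander: orange multimeter lying flat, 170 (x) x 85 (y) x 46 mm, origin under its middle. On the side where the tray is not.
- flux: Bystander: amber jar, 56 mm across, 70 mm tall, origin under its middle.
- driver: Bystander: blue screwdriver, 170 mm, lying on the bench near the robot.
There are look-alikes about, which are no part of the job. There is more than one size of the pry; the job needs the larger.

How it is judged:
On the way, in this order (a step that is already met when the one before it is completed fails the run):
1. the pry bar lies in the tray (x of pry in the frame of tray between -0.09 and 0.09 m and y of pry in the frame of tray between -0.055 and 0.055 m and z of pry in the frame of tray below 0.02 m and linear speed of pry below 0.05 m/s and contact force between pry and the fingers below 0.1 N), for 0.2 s.
2. the frame is fully down with both turnbuttons still clear of it (value of joint frame below 0.045 rad and value of joint each of left_button, right_button below 0.6 rad), for 0.2 s.
3. both turnbuttons are square across the frame (value of joint frame below 0.045 rad and value of joint each of left_button, right_button above 1.4 rad), for 0.2 s.
At the end, for the whole second after the job is handed in: The frame is fully down (within 0.045 rad), both turnbuttons are square across its edges (1.40 rad or more, stop at 1.571), the pry bar lies flat (within 0.2 rad) in the tray with its middle inside the walls, and every bystander is within 30 mm of where it started (all of step 3 and x of pry in the frame of tray between -0.09 and 0.09 m and y of pry in the frame of tray between -0.055 and 0.055 m and z of pry in the frame of tray below 0.02 m and linear speed of pry below 0.05 m/s and (angle between pry's own z axis and vertical below 0.2 rad or angle between pry's own z axis and vertical above 2.94 rad) and distance of each of ipa, duster, cup, meter, flux, driver from where it was at the start of the episode below 0.03 m); the robot touches nothing.
It fails at once if the frame slams: swings down faster than 2.5 rad/s (velocity of joint frame below -2.5 rad/s).
It fails at once if a turnbutton is turned in before the frame is down (value of joint frame above 0.15 rad and value of joint any of left_button, right_button above 0.75 rad).
It fails at once if a bystander is moved more than 30 mm (distance of any of ipa, duster, cup, meter, flux, driver from where it was at the start of the episode above 0.03 m).
It also fails if it takes over 70 s, if anything falls off the work surface, if the arm or the gripper's body presses on something with over 40 N, if the wrist force passes 120 N, or if a joint passes its speed limit or range.

ROBOT

A 6-joint arm with a two-finger parallel gripper is mounted at the origin on the work surface. World frame = base frame: x ahead of the robot, y to its left, z up, the work surface at z = 0. Lengths are in m, angles in rad, forces in N, time in s.
With the tool pointing down it reaches from about 0.35 to 0.975 m from the base axis. Payload 4.9 kg.
Tool frame: the origin (TCP) lies at the very end of the fingers, on their centre line; the grasp point (between the pads) lies 19 mm behind it (ctrl.grip_point_offset is the distance from the TCP to the grasp point, in m); z points along the fingers, y is the line along which they close (so a half turn about z gives the same grasp; the last joint's range is limited). The gripper opens to 85 mm and grips with 20 to 120 N. Pads are 22 mm wide; open, the fingers measure 114 mm over their backs; the gripper's body (76 mm by 85 mm) begins 54 mm behind the grasp point. The pads swing forward as they close: fully open they stand 13 mm farther back than shut.
Start: joints at [-1.319, 0.053, 1.613, -0, 1.476, -0.119], TCP at [0.226, -0.583, 0.231] pointing down, gripper open.
Joint ranges: [-3.01, 3.01], [-1.01, 2.22], [0.06, 2.58], [-1.02, 4.17], [0.09, 2.62], [-3.14, 3.14]. Speed limits (rad/s): [2.57, 2.57, 3.14, 3.14, 3.14, 3.14].

INTERFACE

Orientations are given as a rotation vector (axis times angle).
In Python, from station import ctrl gives the robot as it stands.
- The arm moves only by the tool send_rows, never from a script. Its argument "rows" is a list of rows, each a list of 3 entries, a list of its own where there are three numbers: the finger opening in cm, from 0 to 8.54, then the shift along the tool's x, y, z in cm, then the turn about the tool's z in degrees. A call has 1 to 10 rows; each row shifts and turns the commanded pose from where the row before left it, along the tool's axes as they then stand; what a row does not reach is not made up. A row lasts 1/8 s, in which the tool goes at most 62.5 mm and 10.7 degrees, less where a joint would pass 70% of its speed; a pose out of reach is approached as far as the arm can. A call with a gripper value outside its range is refused whole. The fingers move at their own pace and stop on an object; "newtons" is the grip in N (left out, the last holds). Time passes only in rows, so rows that do not move let the fingers close. It gives the time, the measured TCP pose, the force, the opening and the grip force at its end, in the units of the state.
- ctrl.get_obs(): the state, without advancing time (a new reading comes with each control period).
- ctrl.get_image(name): name is "scene" or "side" or "wrist"; returns a dict with "frame" (384x512x3 uint8, red, green, blue), "range_z" (384x512 float32, m along the optical axis (not along the pixel's ray), 0 where there is no reading), "fx", "fy", "cx", "cy" (pixels), "cam_to_world" (4x4, takes a point from camera to world coordinates). Camera axes: x right, y down, z forward; pixel columns grow to the right and rows downward; lengths in m; the calibration is good to about 2 mm. A picture is of the moment at which its call begins.
- ctrl.finish_job(): hands the job in; it is judged then, once.
The state is a dict: "t": time; "q": joint angles; "dq": joint speeds; "effort": joint torques, N m; "tool_pos": TCP position; "tool_rot": TCP orientation; "contact_force": force on the tool from outside, world axes, zero at the start; "wrist_torque": the same for the moment, N m; "opening": finger opening in m; "grip_force": force on a finger pad.
Only numpy, scipy, OpenCV 4.12 (cv2) and the standard library are available. Lean on these libraries where they do the work, as an engineer would, in place of code of your own. Each camera call takes 0.05 s, during which the arm holds its last target. There are 200 camera calls.

## Working session

There is one attempt and no reset: what is moved stays moved. The work goes in short steps, Python scripts to look and compute and a tool call to move; the robot and the scene stay as the last step left them, time stands still between calls to the robot, and variables do not carry over. Pictures are saved under pics/ and viewed, at most 10 in all, crops included, and the job is handed in when it is done.

Besides the shell and the picture viewer there is one more tool, called as name([rows], argument=value, ...), one row to a line, values as JSON. send_rows: Moves the arm, as the interface text tells. Its arguments: {"type":"object","properties":{"rows":{"type":"array","items":{"type":"array"}},"newtons":{"type":"number"}},"required":["rows"]}

```bash
ls; mkdir -p pics
cat > h.py <<'E'
import numpy as np, cv2
from station import ctrl
from scipy.spatial.transform import Rotation as R
def pts(im):
    z=im["range_z"]; v,u=np.indices(z.shape)
    P=np.stack([(u-im["cx"])/im["fx"]*z,(v-im["cy"])/im["fy"]*z,z],-1)
    T=np.array(im["cam_to_world"]); W=P@T[:3,:3].T+T[:3,3]; W[z==0]=np.nan
    return W
def save(im,n): cv2.imwrite(f"pics/{n}.png",im["frame"][:,:,::-1])
E
python3 - <<'E'
from h import *
import pickle
a={}
for n in ("scene","side"):
    a[n]=ctrl.get_image(n); print(n,np.round(a[n]["cam_to_world"],3).tolist())
pickle.dump(a,open("start.pkl","wb"))
c=np.vstack([a["scene"]["frame"],a["side"]["frame"]])[:,:,::-1]
cv2.imwrite("pics/a1.png",a["scene"]["frame"][:,:,::-1]);cv2.imwrite("pics/a2.png",a["side"]["frame"][:,:,::-1])
print(ctrl.get_obs())
E
```

```text
pics
scene [[0.716, 0.595, -0.365, 1.017], [0.698, -0.601, 0.39, -0.563], [0.013, -0.534, -0.845, 1.331], [0.0, 0.0, 0.0, 1.0]]
side [[-0.943, -0.195, 0.271, 0.101], [-0.333, 0.597, -0.73, 1.034], [-0.02, -0.778, -0.628, 0.993], [0.0, 0.0, 0.0, 1.0]]
{'t': 0.1, 'q': array([-1.31901287e+00,  5.33012284e-02,  1.61418060e+00, -9.03773809e-06,
        1.47596052e+00, -1.19007627e-01]), 'dq': array([ 2.13771246e-03, -1.26049911e-03, -1.81523628e-03, -7.96554937e-05,
        1.24250276e-03, -3.92100397e-04]), 'effort': array([ 1.01569665e-03, -3.94903922e+01, -3.71362138e+01, -8.71531847e-05,
        3.90078189e-03,  2.17954550e-06]), 'tool_pos': array([ 0.22632284, -0.58197886,  0.23016522]), 'tool_rot': array([-3.08594283e+00, -5.78767691e-01,  2.06726051e-04]), 'contact_force': array([ 0.04027573, -0.187254  ,  0.06955241]), 'wrist_torque': array([-0.01559091, -0.02163281,  0.03665547]), 'grip_force': 0.0, 'opening': 0.08519363095203424}
```

View pics/a1.png

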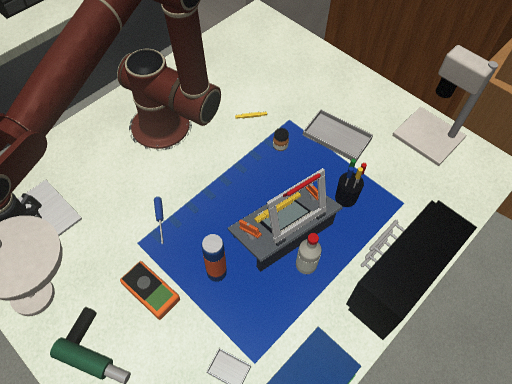

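View pics/a2.png

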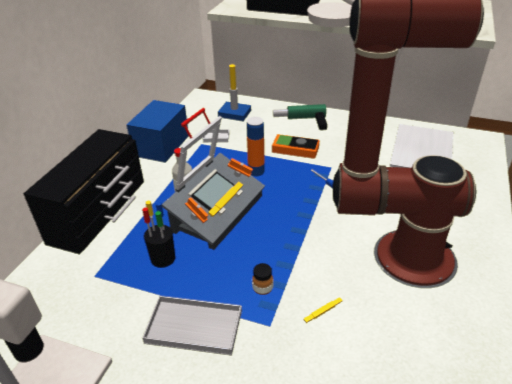

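The scene view shows the jig at about (285,215) with the pry at (278,208), the tray at (338,133) and the small decoy pry at (251,115). The side view has the same: jig (215,195), pry (227,198), tray (193,324), frame standing up, with the can, cup and bottle nearby.

Run:
```python
from h import *
import pickle
a=pickle.load(open("start.pkl","rb"))
for n in a:
    im=a[n]; W=pts(im); hsv=cv2.cvtColor(im["frame"],cv2.COLOR_RGB2HSV)
    h,s,v=[hsv[...,i].astype(int) for i in range(3)]
    box=(W[...,0]>.3)&(W[...,0]<1.05)&(abs(W[...,1])<.6)&(W[...,2]>-.01)
    for c,m in dict(yellow=(h>=22)&(h<=32)&(s>170)&(v>110),orange=(h>=6)&(h<=16)&(s>150)&(v>90),red=((h<5)|(h>174))&(s>170)&(v>90)).items():
        k,lab,st,ce=cv2.connectedComponentsWithStats((m&box).astype(np.uint8),connectivity=8)
        for i in range(1,k):
            if st[i,4]<15: continue
            P=W[lab==i]; P=P[~np.isnan(P[:,0])]
            md=np.median(P,0); P=P[np.linalg.norm(P-md,axis=1)<.15]
            mu=P.mean(0); U,S,Vt=np.linalg.svd(P-mu,full_matrices=False); pr=(P-mu)@Vt[0]
            print(n,c,st[i,4],"px",ce[i].round(),"mean",mu.round(3),"ax",Vt[0].round(3),"ext",np.round([pr.min(),pr.max()],3),"zr",P[:,2].min().round(3),P[:,2].max().round(3))
# bench raised things: cluster map in top view
W=np.vstack([pts(a[n]).reshape(-1,3) for n in a]); C=np.vstack([a[n]["frame"].reshape(-1,3) for n in a])
ok=(W[:,0]>.3)&(W[:,0]<1.1)&(abs(W[:,1])<.5)&(W[:,2]>-.02)&(W[:,2]<.35)
W,C=W[ok],C[ok]; o=np.argsort(W[:,2]); W,C=W[o],C[o]
T=np.zeros((600,760,3),np.uint8)  # 1.33px/mm... 750 px/m ; up = +x, left=+y
r=((1.1-W[:,0])*740).astype(int); c=((.5-W[:,1])*740).astype(int)
T[np.clip(r,0,599),np.clip(c,0,759)]=C[:,::-1]
T=cv2.dilate(T,np.ones((3,3)))
cv2.imwrite("pics/top.png",T)
```

```text
scene yellow 47 px [359. 173.] mean [0.709 0.223 0.187] ax [ 0.04  -0.085 -0.996] ext [-0.018  0.027] zr 0.161 0.205
scene yellow 139 px [287. 201.] mean [0.589 0.046 0.088] ax [ 0.138  0.99  -0.029] ext [-0.045  0.053] zr 0.078 0.098
scene yellow 81 px [262. 216.] mean [ 0.568 -0.046  0.086] ax [0.107 0.994 0.03 ] ext [-0.025  0.028] zr 0.078 0.092
scene orange 89 px [313. 191.] mean [0.631 0.114 0.12 ] ax [ 0.766 -0.267  0.585] ext [-0.046  0.031] zr 0.089 0.146
scene orange 188 px [249. 229.] mean [ 0.583 -0.116  0.119] ax [0.93  0.076 0.359] ext [-0.044  0.036] zr 0.089 0.144
scene orange 274 px [215. 267.] mean [ 0.593 -0.265  0.101] ax [-0.011 -0.016 -1.   ] ext [-0.054  0.059] zr 0.042 0.155
scene orange 518 px [155. 297.] mean [ 0.515 -0.433  0.034] ax [ 0.984  0.176 -0.024] ext [-0.123  0.054] zr 0.006 0.046
scene red 20 px [364. 166.] mean [0.706 0.249 0.195] ax [ 0.317 -0.193 -0.929] ext [-0.008  0.018] zr 0.178 0.201
scene red 141 px [303. 184.] mean [ 0.671 -0.012  0.342] ax [-0.185 -0.983 -0.   ] ext [-0.055  0.052] zr 0.335 0.348
scene red 99 px [313. 238.] mean [ 0.75
[... 537 characters left out ...]
.042 0.156
side orange 202 px [240. 167.] mean [ 0.575 -0.11   0.113] ax [-0.474 -0.579 -0.664] ext [-0.038  0.115] zr 0.033 0.143
side orange 229 px [197. 210.] mean [0.618 0.127 0.114] ax [-0.841  0.321 -0.435] ext [-0.043  0.038] zr 0.072 0.141
side orange 98 px [263. 282.] mean [0.371 0.266 0.043] ax [0.899 0.435 0.057] ext [-0.024  0.023] zr 0.034 0.051
side red 103 px [191. 120.] mean [0.667 0.009 0.336] ax [ 0.138  0.983 -0.124] ext [-0.065  0.038] zr 0.305 0.344
side red 36 px [177. 151.] mean [ 0.752 -0.033  0.188] ax [-0.483  0.87  -0.1  ] ext [-0.018  0.018] zr 0.18 0.193
side red 62 px [146. 215.] mean [0.698 0.256 0.181] ax [ 0.036 -0.064  0.997] ext [-0.024  0.019] zr 0.156 0.2
```

View pics/top.png

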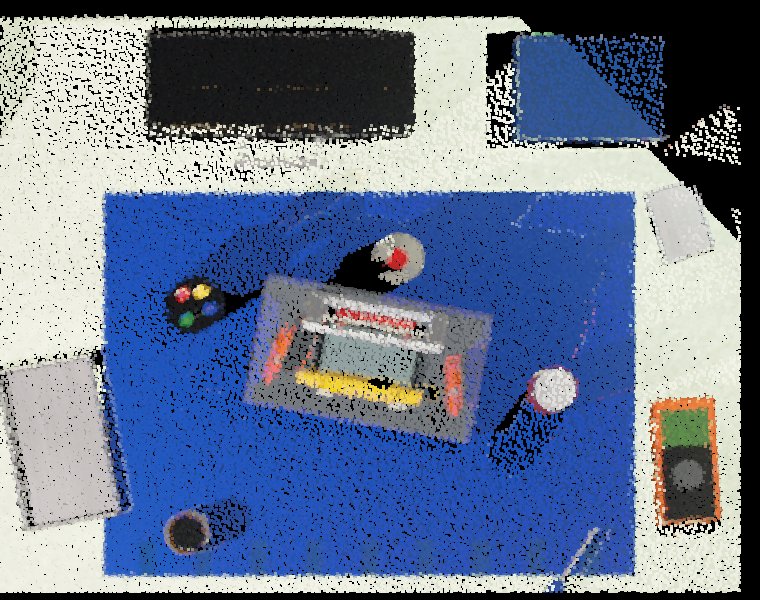

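Top-view map: jig centre ~(368,355) px, yaw about -0.18 rad; tray at (65,440); cup (195,305), bottle (400,258), can (553,390), jar (187,532). The pry lies along the front of the device. I'll fit the jig and tray poses next.

Run:
```python
from h import *
import pickle
a=pickle.load(open("start.pkl","rb"))
def jp(yaw): 
    Rz=R.from_euler('z',yaw).as_matrix(); s,c=np.sin(.42),np.cos(.42)
    return Rz@np.array([[c,0,-s],[0,1,0],[s,0,c]])
for use in (["scene"],["side"],["scene","side"]):
    W=np.vstack([pts(a[n]).reshape(-1,3) for n in use]); 
    W=W[np.linalg.norm(W[:,:2]-[.61,0],axis=1)<.22]
    yaw,o=-.186,np.array([.61,0.,.08])
    for k in range(4):
        D=(W-o)@jp(yaw); q=D[(abs(D[:,2])<.004)&(abs(D[:,0])<.12)&(abs(D[:,1])<.18)]
        hist=cv2.minAreaRect((q[:,:2]*1000).astype(np.float32))
        (cx,cy),(w,h),ang=hist
        if w>h: ang-=90
        A=np.c_[q[:,:2],np.ones(len(q))]; co=np.linalg.lstsq(A,q[:,2],rcond=None)[0]
        # robust edges
        lo,hi=np.percentile(q[:,:2],[.5,99.5],axis=0)
        o=o+jp(yaw)@np.r_[cx/1000,cy/1000,0]; dz=o[2]-.08; yaw+=np.radians(ang)
    print(use,o.round(4),yaw.round(4),hist,co.round(4),lo.round(3),hi.round(3))
    D=(W-o)@jp(yaw)
    for nm,v in (("L",.12),("R",-.12)):
        q=D[(abs(D[:,1]-v)<.04)&(abs(D[:,0])<.045)&(abs(D[:,2]-.05)<.006)]
        if len(q)>5:
            U,S,Vt=np.linalg.svd(q[:,:2]-q[:,:2].mean(0)); print(nm,len(q),q.mean(0).round(3),Vt[0].round(3),q[:,0].min().round(3),q[:,0].max().round(3))
    q=D[(abs(D[:,0]+.035)<.02)&(abs(D[:,1])<.1)&(abs(D[:,2]-.024)<.006)]
    print("pry",len(q),q.mean(0).round(3),np.percentile(q,[1,99],axis=0).round(3).tolist())
    T=np.vstack([pts(a[n]).reshape(-1,3) for n in use]); T=T[(abs(T[:,0]-.505)<.15)&(abs(T[:,1]-.415)<.13)&(abs(T[:,2]-.022)<.008)]
    print("tray",cv2.minAreaRect((T[:,:2]*1000).astype(np.float32)),T[:,2].max())
    for c,v in dict(ipa=(.752,-.04),can=(.573,-.245),cup=(.69,.237),jar=(.377,.247)).items():
        q=np.vstack([pts(a[n]).reshape(-1,3) for n in use]); q=q[(np.linalg.norm(q[:,:2]-v,axis=1)<.06)&(q[:,2]>.03)]; print(c,np.percentile(q,[2,98],axis=0).round(3).tolist())
```

```text
['scene'] [0.6162 0.0024 0.0825] -0.2011 ((-7.62939453125e-06, -1.52587890625e-05), (313.66339111328125, 192.33096313476562), 89.9994888305664) [-0.0018  0.0051 -0.0008] [-0.094 -0.156] [0.095 0.154]
L 40 [0.01  0.115 0.05 ] [ 0.99  -0.138] -0.012 0.036
R 76 [ 0.002 -0.121  0.049] [0.977 0.213] -0.041 0.037
pry 172 [-0.034  0.003  0.021] [[-0.047, -0.081, 0.018], [-0.024, 0.085, 0.026]]
tray ((482.4765625, 417.56488037109375), (262.4587097167969, 139.12742614746094), 11.102967262268066) 0.02997221791517446
ipa [[0.696, -0.072, 0.036], [0.783, -0.017, 0.192]]
can [[0.552, -0.28, 0.038], [0.604, -0.228, 0.213]]
cup [[0.655, 0.199, 0.035], [0.726, 0.265, 0.201]]
jar [[0.36, 0.219, 0.032], [0.407, 0.266, 0.075]]
['side'] [0.633  0.0011 0.09  ] -0.1822 ((1.6590805053710938, -9.1552734375e-05), (235.81700134277344, 313.9083251953125), 3.091726830461994e-05) [ 0.0018 -0.0005 -0.0008] [-0.115 -0.152] [0.103 0.154]
L 77 [-0.015  0.118  0.049] [-0.975  0.22 ] -0.042 0.015
R 65 [-0.016 -0.117  0.049] [-0.971 -0.239] -0.045 0.015
pry 89 [-0.051  0.014  0.022] [[-0.055, -0.075, 0.018], [-0.047, 0
[... 392 characters left out ...]
e-02] -0.1829 ((1.6623916625976562, 3.0517578125e-05), (235.7788543701172, 315.0924377441406), 0.00010683041182346642) [ 0.0006 -0.0001 -0.0008] [-0.115 -0.156] [0.105 0.154]
L 116 [-0.012  0.117  0.049] [ 0.974 -0.229] -0.042 0.019
R 134 [-0.014 -0.119  0.049] [0.976 0.217] -0.045 0.017
pry 202 [-0.05   0.009  0.022] [[-0.055, -0.081, 0.018], [-0.042, 0.088, 0.027]]
tray ((482.4945983886719, 417.6156005859375), (262.3507385253906, 139.19166564941406), 11.025206565856934) 0.02998057729794179
ipa [[0.697, -0.071, 0.037], [0.783, -0.007, 0.192]]
can [[0.544, -0.28, 0.037], [0.604, -0.217, 0.213]]
cup [[0.65, 0.2, 0.035], [0.725, 0.277, 0.199]]
jar [[0.354, 0.221, 0.031], [0.405, 0.274, 0.074]]
```

```bash
cat >> h.py <<'E'
O=np.array([.6155,.0015,.08]); YAW=-.185
def J():
    s,c=np.sin(.42),np.cos(.42)
    return R.from_euler('z',YAW).as_matrix()@np.array([[c,0,-s],[0,1,0],[s,0,c]])
def d2w(u,v,n): return O+J()@np.array([u,v,n])
def w2d(p): return (np.array(p)-O)@J()
def go(p,yaw=None,start=None,syaw=None):
    """tool-axis shift (cm) to world p and turn (deg) so that tool x has world angle yaw (deg); turn done after the shift"""
    o=ctrl.get_obs(); M=R.from_rotvec(o["tool_rot"]).as_matrix() if syaw is None else R.from_euler('ZX',[syaw,180],degrees=True).as_matrix()
    s=o["tool_pos"] if start is None else start
    y0=np.degrees(np.arctan2(M[1,0],M[0,0])) if syaw is None else syaw
    d=(M.T@(np.array(p)-s)*100).round(2); t=0 if yaw is None else -((yaw-y0+180)%360-180)
    print("from",np.round(s,4),"yaw",round(y0,1),"-> shift cm",d,"turn",round(t,1)); return np.array(p),(y0 if yaw is None else yaw)
E
python3 - <<'E'
from h import *
g=d2w(-.035,.002,.008); off=R.from_euler('z',YAW).apply([-.0033,0,0])
print("pry",g,"handle",d2w(-.115,0,.05))
p=g+off
s=go([p[0],p[1],.32],79.4); go([p[0],p[1],.20],None,*s)
E
```

```text
pry [0.58124869 0.00994451 0.0730331 ] handle [0.49224643 0.02456565 0.07876199]
from [ 0.2263 -0.582   0.2302] yaw 21.2 -> shift cm [ 54.25 -42.5   -8.89] turn -58.2
from [0.578  0.0106 0.32  ] yaw 79.4 -> shift cm [ 0. -0. 12.] turn 0
```

send_rows([
  [4,[0,0,-4.5],0],
  [4,[0,0,-4.4],0],
  [4,[3.9,-3.0,0],0],
  [4,[3.9,-3.0,0],0],
  [4,[3.9,-3.0,0],0],
  [4,[3.9,-3.0,0],0],
  [4,[3.9,-3.0,0],0],
  [4,[3.9,-3.0,0],0],
  [4,[3.9,-3.0,0],0],
  [4,[3.9,-3.0,0],0],
])

```text
t: 1.35
tool_pos: [0.4307, -0.2442, 0.3199]
tool_rot: [-3.087, -0.579, 0.0]
contact_force: [0.1, 0.9, 0.7]
opening: 0.0398
grip_force: 0.0
```

send_rows([
  [4,[3.9,-3.0,0],0],
  [4,[3.9,-3.0,0],0],
  [4,[3.9,-3.0,0],0],
  [4,[3.9,-3.0,0],0],
  [4,[0,0,0],-10],
  [4,[0,0,0],-10],
  [4,[0,0,0],-10],
  [4,[0,0,0],-10],
  [4,[0,0,0],-10],
  [4,[0,0,0],-8.2],
])

```text
t: 2.6
tool_pos: [0.5319, -0.0773, 0.3196]
tool_rot: [-2.411, -2.013, 0.001]
contact_force: [-0.5, -0.9, 0.9]
opening: 0.0398
grip_force: 0.0
```

Run:
```python
from h import *
import pickle
a={n:ctrl.get_image(n) for n in ("wrist","side","scene")}
pickle.dump(a,open("b.pkl","wb"))
o=ctrl.get_obs(); print(o["tool_pos"],o["opening"],o["q"].round(2))
W=np.hstack([cv2.resize(a["wrist"]["frame"],(480,360)),cv2.resize(a["side"]["frame"][20:270,100:400],(320,267))[:267].repeat(1,0) if 0 else cv2.copyMakeBorder(cv2.resize(a["side"]["frame"][20:270,100:400],(320,267)),0,93,0,0,cv2.BORDER_CONSTANT)])
cv2.imwrite("pics/b.png",W[:,:,::-1])
p=d2w(-.035,.002,.008)+R.from_euler('z',YAW).apply([-.0033,0,0])
go([p[0],p[1],.20],79.4)
# wrist view of the pry
im=a["wrist"]; w=pts(im); hsv=cv2.cvtColor(im["frame"],cv2.COLOR_RGB2HSV); m=(abs(hsv[...,0].astype(int)-27)<6)&(hsv[...,1]>150)&(hsv[...,2]>90)
q=w[m]; q=q[~np.isnan(q[:,0])]; q=q[np.linalg.norm(q-np.median(q,0),axis=1)<.12]; D=w2d(q); t=D[D[:,2]>.02]
print(len(q),D.mean(0).round(4),np.percentile(D,[1,99],axis=0).round(4).tolist(),"top",t.mean(0).round(4),np.percentile(t,[1,99],axis=0).round(4).tolist())
```

```text
[ 0.53200405 -0.07733184  0.31979045] 0.04022651489195589 [-0.28 -0.19  1.7  -0.    1.63 -0.1 ]
from [ 0.532  -0.0773  0.3198] yaw 79.3 -> shift cm [ 9.49  2.9  11.98] turn -0.1
3162 [-0.0351 -0.004   0.0235] [[-0.047, -0.0782, 0.0113], [-0.0262, 0.0586, 0.0271]] top [-0.0362 -0.0036  0.0245] [[-0.0471, -0.0779, 0.0205], [-0.0263, 0.0586, 0.0271]]
```

View pics/b.png

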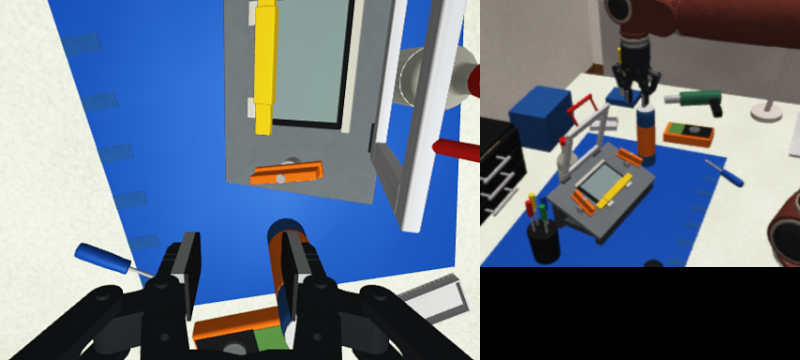

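The wrist view shows the pry at (265,65) between the white stops, the right button at (285,172), and thin finger pads at (190,260) and (295,260). In the side crop the gripper hangs right of the jig, clear of the can. The measured pry position fits u=-35, n=24.5 for its top.

send_rows([
  [3.6,[2.4,0.72,0],0],
  [3.6,[2.4,0.72,0],0],
  [3.6,[2.4,0.72,0],0],
  [3.6,[2.3,0.72,0],0],
  [3.6,[0,0,3.5],0],
  [3.6,[0,0,4],0],
  [3.6,[0,0,4],0],
  [3.6,[0,0,4],0],
  [3.6,[0,0,4],0],
  [3.6,[0,0,1.5],0],
])

```text
t: 4.0
tool_pos: [0.5759, 0.0109, 0.107]
tool_rot: [-2.415, -2.003, 0.006]
contact_force: [-0.5, 0.9, 0.3]
opening: 0.036
grip_force: 0.0
```

Run:
```python
from h import *
a=ctrl.get_image("side"); b=ctrl.get_image("wrist")
o=ctrl.get_obs(); print(o["tool_pos"],o["opening"],o["contact_force"])
p=d2w(-.035,.002,.008)+R.from_euler('z',YAW).apply([-.0033,0,0]); go([p[0],p[1],.085],79.4)
c=cv2.resize(a["frame"][120:260,150:300],(400,373)); d=cv2.resize(b["frame"],(400,300)); d=cv2.copyMakeBorder(d,0,73,0,0,cv2.BORDER_CONSTANT)
cv2.imwrite("pics/c.png",np.hstack([c,d])[:,:,::-1])
```

```text
[0.57666266 0.01085736 0.10842439] 0.036106069583664 [-0.45696952 -0.58846158  0.57287314]
from [0.5767 0.0109 0.1084] yaw 79.4 -> shift cm [-0.    0.15  2.34] turn -0.0
```

View pics/c.png

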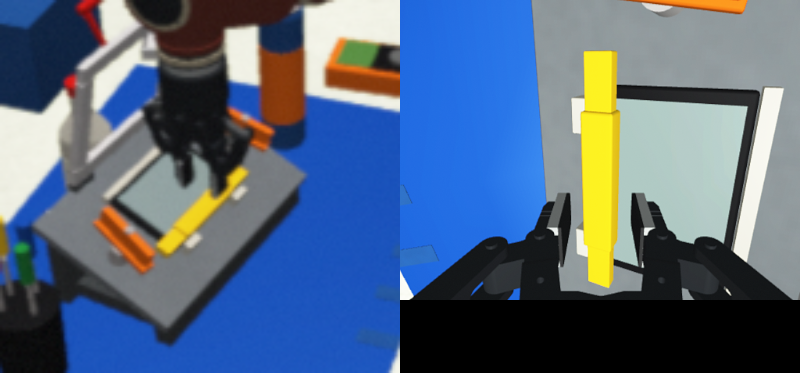

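The pads straddle the pry, with its middle section at about (600,180) in the wrist half of the picture. I'll lower in small steps and watch the force.

send_rows([
  [3.4,[0,0.1,1.2],0],
  [3.4,[0,0,0.8],0],
  [3.4,[0,0,0.4],0],
  [3.4,[0,0,0],0],
])

```text
t: 4.6
tool_pos: [0.5788, 0.0105, 0.0862]
tool_rot: [-2.416, -2.007, 0.0]
contact_force: [0.5, -0.1, -0.3]
opening: 0.0341
grip_force: 0.0
```

send_rows([
  [3.1,[0,-0.05,0.3],0],
  [3.1,[0,0,0.2],0],
  [3.1,[0,0,0],0],
])

```text
t: 4.97
tool_pos: [0.5784, 0.0107, 0.0825]
tool_rot: [-2.416, -2.008, 0.001]
contact_force: [-3.7, -0.0, 6.6]
opening: 0.0309
grip_force: 3.8
```

send_rows([
  [2.6,[0,0,-0.1],0],
  [2.3,[0,0,0],0],
  [2.0,[0,0,0],0],
  [1.5,[0,0,0],0],
  [1.5,[0,0,0],0],
], newtons=30)

```text
t: 5.6
tool_pos: [0.5753, 0.0113, 0.0838]
tool_rot: [-2.411, -2.004, 0.01]
contact_force: [-15.1, 1.8, 17.0]
opening: 0.0193
grip_force: 25.8
```

send_rows([
  [1.5,[0,0,-0.2],0],
  [1.5,[0,0,-0.2],0],
  [1.5,[0,0,-0.3],0],
  [1.5,[0,0,-0.5],0],
  [1.5,[0,0,-1],0],
  [1.5,[0,0,0],0],
], newtons=40)

```text
t: 6.35
tool_pos: [0.5795, 0.0105, 0.1059]
tool_rot: [2.415, 2.006, 0.003]
contact_force: [-0.1, 0.1, 0.4]
opening: 0.0152
grip_force: 0.0
```

Run:
```python
from h import *
a=ctrl.get_image("side"); b=ctrl.get_image("wrist")
c=cv2.resize(a["frame"][120:260,150:300],(400,373)); d=cv2.resize(b["frame"],(400,300)); d=cv2.copyMakeBorder(d,0,73,0,0,cv2.BORDER_CONSTANT)
cv2.imwrite("pics/d.png",np.hstack([c,d])[:,:,::-1])
```

```text
(no output)
```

View pics/d.png

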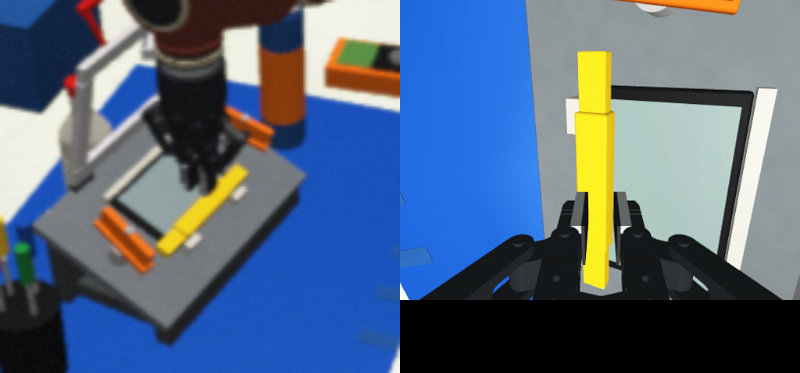

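The grip slipped off: the fingers closed above the pry, and the pry is still at its stops. The uphill fingertip is blocked by the device. The pry's ends overhang the device (|v|>70), so I'll grip the right end, where the wrist camera also sees the rest of the bar.

Run:
```python
from h import *
for n in ("wrist","scene"):
    im=ctrl.get_image(n); w=pts(im); hsv=cv2.cvtColor(im["frame"],cv2.COLOR_RGB2HSV); m=(abs(hsv[...,0].astype(int)-27)<6)&(hsv[...,1]>150)&(hsv[...,2]>90)
    q=w[m]; D=w2d(q[~np.isnan(q[:,0])]); D=D[(abs(D[:,0]+.035)<.03)&(abs(D[:,1])<.12)&(abs(D[:,2])<.05)]
    for lo in np.arange(-.1,.1,.01):
        t=D[(D[:,1]>=lo)&(D[:,1]<lo+.01)]
        if len(t)>3: print(n,round(lo,2),len(t),"u",np.percentile(t[:,0],[5,95]).round(4),"n",np.percentile(t[:,2],[5,50,95]).round(4))
    print(D[:,1].min(),D[:,1].max())
p=d2w(-.035,-.081,.008); print(p)
q=p+R.from_euler('z',YAW).apply([-.002,0,0])
s=go([q[0],q[1],.12],79.4)
```

```text
wrist -0.09 6 u [-0.0432 -0.0299] n [0.0214 0.0218 0.022 ]
wrist -0.08 414 u [-0.0446 -0.0283] n [0.0151 0.0222 0.023 ]
wrist -0.07 449 u [-0.0443 -0.0283] n [0.0153 0.0222 0.0231]
wrist -0.06 420 u [-0.0426 -0.0282] n [0.0156 0.0222 0.0231]
wrist -0.05 320 u [-0.0409 -0.0264] n [0.0151 0.0233 0.0259]
wrist -0.04 517 u [-0.0394 -0.0262] n [0.0139 0.025  0.026 ]
wrist -0.03 497 u [-0.0388 -0.0262] n [0.0141 0.025  0.0261]
wrist -0.02 521 u [-0.0384 -0.0262] n [0.0147 0.0251 0.026 ]
wrist -0.01 547 u [-0.0384 -0.0262] n [0.0147 0.025  0.0261]
wrist -0.0 810 u [-0.0458 -0.0261] n [0.0147 0.0251 0.0262]
wrist 0.01 874 u [-0.0457 -0.0262] n [0.0155 0.0252 0.0263]
wrist 0.02 917 u [-0.0458 -0.0262] n [0.0151 0.0251 0.0261]
wrist 0.03 969 u [-0.0458 -0.0262] n [0.0147 0.0252 0.0263]
wrist 0.04 1018 u [-0.0456 -0.0262] n [0.0153 0.0252 0.0262]
wrist 0.05 994 u [-0.0449 -0.0266] n [0.0159 0.0229 0.0259]
wrist 0.06 905 u [-0.0447 -0.0282] n [0.0154 0.0222 0.0233]
wrist 0.07 955 u [-0.0445 -0.0282] n [0.0162 0.0223 0.0233]
wrist 0.08 923 u [-0.0446 -0.0282] n [0.0166 0.0222 0.0233]
-0.10181019252235657 0.08924164980930203
scene -0.08 18 u [-0.0418 -0.0257] n [0.0135 0.0213 0.0254]
scene -0.07 18 u [-0.04   -0.0261] n [0.0112 0.0203 0.0238]
scene -0.06 19 u [-0.0423 -0.0266] n [0.0125 0.0205 0.025 ]
scene -0.05 23 u [-0.0415 -0.0231] n [0.014  0.0211 0.0282]
scene -0.04 17 u [-0.0424 -0.0254] n [0.0129 0.0243 0.0264]
scene -0.03 5 u [-0.0478 -0.0315] n [0.0213 0.0215 0.0254]
scene 0.06 4 u [-0.0285 -0.0249] n [0.0186 0.0212 0.0231]
scene 0.07 7 u [-0.0315 -0.0258] n [0.0139 0.016  0.0206]
scene 0.08 9 u [-0.0313 -0.0261] n [0.0167 0.019  0.0218]
-0.079646771101131 0.08850390802570632
[ 0.56598112 -0.0716392   0.0730331 ]
from [0.5782 0.0106 0.1041] yaw 79.4 -> shift cm [-8.31  0.1  -1.59] turn 0.0
```

Run:
```python
from h import *
q=d2w(-.036,-.082,.008)+R.from_euler('z',YAW).apply([-.0032,0,0]); print(q)
s=go([q[0],q[1],.12],79.4); go([q[0],q[1],.075],None,*s)
```

```text
[ 0.56175427 -0.07186555  0.07262534]
from [0.5782 0.0106 0.1041] yaw 79.4 -> shift cm [-8.41 -0.11 -1.59] turn 0.0
from [ 0.5618 -0.0719  0.12  ] yaw 79.4 -> shift cm [ 0.  -0.   4.5] turn 0
```

send_rows([
  [2.9,[0,0,-1.6],0],
  [2.9,[-2.8,-0.05,0],0],
  [2.9,[-2.8,-0.05,0],0],
  [2.9,[-2.8,0,0],0],
  [2.9,[0,0,1.5],0],
  [2.9,[0,0,1.2],0],
  [2.9,[0,0,1.0],0],
  [2.9,[0,0,0.4],0],
  [2.9,[0,0,0.3],0],
  [2.9,[0,0,0],0],
])

```text
t: 7.8
tool_pos: [0.5621, -0.0715, 0.0763]
tool_rot: [-2.416, -2.008, -0.0]
contact_force: [-0.6, -0.2, 0.3]
opening: 0.0288
grip_force: 0.0
```

send_rows([
  [2.9,[0,0,0.2],0],
  [2.5,[0,0,0],0],
  [2.0,[0,0,0],0],
  [1.5,[0,0,0],0],
  [1.2,[0,0,0],0],
  [1.2,[0,0,0],0],
  [1.2,[0,0,0],0],
], newtons=40)

```text
t: 8.68
tool_pos: [0.5618, -0.0719, 0.0742]
tool_rot: [-2.416, -2.008, 0.001]
contact_force: [-4.3, -1.1, 2.2]
opening: 0.0167
grip_force: 39.0
```

send_rows([
  [1.0,[0,0,0],0],
  [1.0,[0,0,-0.2],0],
  [1.0,[0,0,-0.4],0],
  [1.0,[0,0,-0.8],0],
  [1.0,[0,0,-1.2],0],
  [1.0,[0,0,-1.2],0],
  [1.0,[0,0,0],0],
], newtons=70)

```text
t: 9.55
tool_pos: [0.5633, -0.0721, 0.1144]
tool_rot: [2.414, 2.006, 0.004]
contact_force: [0.1, 0.5, -1.2]
opening: 0.0147
grip_force: 68.4
```

Run:
```python
from h import *
a=ctrl.get_image("side"); b=ctrl.get_image("wrist")
c=cv2.resize(a["frame"][90:260,130:300],(400,400)); d=cv2.resize(b["frame"],(400,300)); d=cv2.copyMakeBorder(d,0,100,0,0,cv2.BORDER_CONSTANT)
cv2.imwrite("pics/e.png",np.hstack([c,d])[:,:,::-1])
w=pts(b); hsv=cv2.cvtColor(b["frame"],cv2.COLOR_RGB2HSV); m=(abs(hsv[...,0].astype(int)-27)<6)&(hsv[...,1]>150)&(hsv[...,2]>90)
q=w[m]; q=q[~np.isnan(q[:,0])]; o=ctrl.get_obs(); M=R.from_rotvec(o["tool_rot"]).as_matrix(); T=(q-o["tool_pos"])@M; T=T[(abs(T[:,1])<.06)&(T[:,0]<.22)]
for lo in np.arange(0,.2,.02):
    t=T[(T[:,0]>=lo)&(T[:,0]<lo+.02)]
    if len(t)>5: print(round(lo,2),len(t),np.percentile(t,[5,50,95],axis=0)[:,1:].round(4).tolist())
```

```text
0.0 1530 [[-0.0075, -0.0144], [0.0008, -0.0112], [0.0086, -0.0072]]
0.02 2012 [[-0.0086, -0.0137], [0.0004, -0.0101], [0.0093, -0.0063]]
0.04 2990 [[-0.0108, -0.015], [0.0, -0.0111], [0.011, -0.0058]]
0.06 3368 [[-0.0112, -0.0137], [-0.0003, -0.0097], [0.0107, -0.0046]]
0.08 3818 [[-0.0114, -0.0124], [-0.0003, -0.0085], [0.0104, -0.0033]]
0.1 1647 [[-0.0117, -0.0114], [-0.0009, -0.0074], [0.0105, -0.0021]]
```

View pics/e.png

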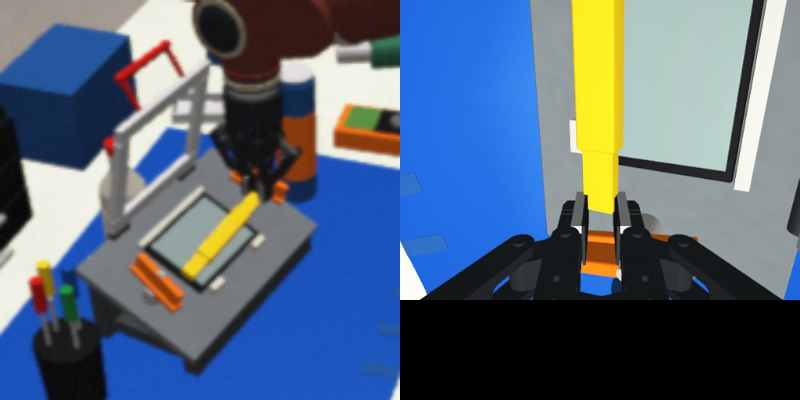

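Side crop: the pry is held by its right end, lifted off the device at (220,235). Wrist crop: the bar runs straight from the pads at (600,190). I'll carry it high to the tray.

send_rows([
  [1.0,[0,0,-3],0],
  [1.0,[0,-0.5,-4],0],
  [1.0,[0,-0.5,-4],0],
  [1.0,[0,-0.5,-4],0],
  [1.0,[0,-0.5,-3],0],
  [1.0,[3,-2,0],0],
  [1.0,[3.7,-2,0],0],
  [1.0,[3.7,-2,0],0],
  [1.0,[3.7,-2,0],0],
  [1.0,[3.7,-2,0],0],
])

```text
t: 10.9
tool_pos: [0.4758, 0.1264, 0.2915]
tool_rot: [-2.416, -2.007, 0.001]
contact_force: [1.3, -0.7, -1.6]
opening: 0.0147
grip_force: 68.4
```

send_rows([
  [1.0,[3.7,-2,0],0],
  [1.0,[3.7,-2,0],0],
  [1.0,[3.7,-2,0],0],
  [1.0,[0,0,0],9],
  [1.0,[0,0,0],10],
  [1.0,[0,0,0],10],
  [1.0,[0,0,0],10],
  [1.0,[0,0,0],10],
  [1.0,[0,0,0],10],
  [1.0,[0,0,0],10],
])

```text
t: 12.15
tool_pos: [0.4376, 0.2452, 0.2914]
tool_rot: [3.129, 0.277, -0.003]
contact_force: [0.6, 0.3, -0.4]
opening: 0.0147
grip_force: 68.5
```

```bash
cat >> h.py <<'E'
def pryin(b,n=0):
    w=pts(b); hsv=cv2.cvtColor(b["frame"],cv2.COLOR_RGB2HSV); m=(abs(hsv[...,0].astype(int)-27)<6)&(hsv[...,1]>150)&(hsv[...,2]>80)
    q=w[m]; q=q[~np.isnan(q[:,0])]; o=ctrl.get_obs(); M=R.from_rotvec(o["tool_rot"]).as_matrix(); return (q-o["tool_pos"])@M,q
E
python3 - <<'E'
from h import *
b=ctrl.get_image("wrist"); save(b,"f"); T,q=pryin(b); T=T[(abs(T[:,1])<.06)&(T[:,0]<.22)&(T[:,2]<.1)]
print(np.percentile(T,[1,50,99],axis=0).round(3).tolist())
W=pts(b); W=W[(abs(W[...,2]-.0215)<.006)&(abs(W[...,0]-.5)<.2)&(abs(W[...,1]-.42)<.13)]
print("tray wall",len(W),cv2.minAreaRect((W[:,:2]*1000).astype(np.float32)))
W=pts(b); W=W[(abs(W[...,2]-.004)<.004)]; print(len(W))
s=go([.418,.404,.32],10.3); go([.418,.404,.03],None,*s)
E
```

```text
[[0.005, -0.013, -0.014], [0.067, -0.0, -0.009], [0.108, 0.011, -0.001]]
tray wall 2540 ((479.51715087890625, 417.97393798828125), (175.7159423828125, 131.60337829589844), 10.052569389343262)
100999
from [0.4377 0.2452 0.2914] yaw 9.9 -> shift cm [  0.79 -15.98  -2.87] turn -0.4
from [0.418 0.404 0.32 ] yaw 10.3 -> shift cm [ 0. -0. 29.] turn 0
```

View pics/f.png

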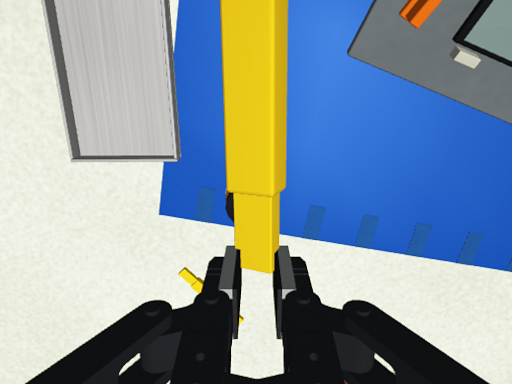

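The wrist view shows the bar held straight along the image's centre, the tray at upper left (near corners (75,158), (180,158)), and the decoy pry on the bench at (195,280). The tray is at (0.501, 0.421).

send_rows([
  [1.0,[0.2,-4,0],0],
  [1.0,[0.2,-4,0],0],
  [1.0,[0.2,-4,0],0],
  [1.0,[0.2,-4,0],0],
  [1.0,[0,0,4],0],
  [1.0,[0,0,5],0],
  [1.0,[0,0,5],0],
  [1.0,[0,0,5],0],
  [1.0,[0,0,4],0],
  [1.0,[0,0,1],0],
])

```text
t: 13.45
tool_pos: [0.4144, 0.4023, 0.0482]
tool_rot: [3.124, 0.288, -0.01]
contact_force: [-0.7, -0.3, -0.3]
opening: 0.0147
grip_force: 68.6
```

send_rows([
  [1.0,[0,0,1],0],
  [1.0,[0,0,1],0],
  [1.0,[0,0,0.5],0],
  [1.0,[0,0,0],0],
])

```text
t: 13.95
tool_pos: [0.417, 0.4042, 0.0276]
tool_rot: [-3.128, -0.286, -0.0]
contact_force: [-0.3, -0.4, -0.8]
opening: 0.0148
grip_force: 68.6
```

send_rows([
  [1.0,[0,0,0.5],0],
  [1.0,[0,0,0.4],0],
  [1.0,[0,0,0.3],0],
  [1.0,[0,0,0.2],0],
  [1.0,[0,0,0],0],
])

```text
t: 14.58
tool_pos: [0.4169, 0.4041, 0.0131]
tool_rot: [3.128, 0.286, -0.0]
contact_force: [-0.1, -0.2, -1.2]
opening: 0.0147
grip_force: 68.5
```

send_rows([
  [1.0,[0,0,0.3],0],
  [1.4,[0,0,0.1],0],
  [1.7,[0,0,0],0],
  [2.2,[0,0,0],0],
  [3.2,[0,0,0],0],
  [3.6,[0,0,0],0],
  [3.6,[0,0,-1],0],
  [3.6,[0,0,-3],0],
  [3.6,[0,0,-5],0],
  [3.6,[0,0,-5],0],
], newtons=20)

```text
t: 15.82
tool_pos: [0.4167, 0.404, 0.1513]
tool_rot: [-3.128, -0.286, -0.0]
contact_force: [0.7, 0.5, 0.6]
opening: 0.036
grip_force: 0.0
```

Run:
```python
from h import *
b=ctrl.get_image("wrist"); T,q=pryin(b); q=q[(q[:,2]<.05)&(abs(q[:,1]-.42)<.07)&(q[:,0]>.38)]
th=np.radians(10.2); A=np.array([[np.cos(th),np.sin(th)],[-np.sin(th),np.cos(th)]]); L=(q[:,:2]-[.501,.421])@A.T
print(len(q),np.percentile(np.c_[L,q[:,2]],[1,50,99],axis=0).round(4).tolist())
print(ctrl.get_obs()["tool_pos"],ctrl.get_obs()["opening"])
# frame state: red handle from scene
for n in ("scene","side"):
    im=ctrl.get_image(n); W=pts(im); hsv=cv2.cvtColor(im["frame"],cv2.COLOR_RGB2HSV)
    m=((hsv[...,0]<5)|(hsv[...,0]>174))&(hsv[...,1]>170)&(hsv[...,2]>90)&(np.linalg.norm(W-[.669,0,.34],axis=2)<.08)
    P=W[m]; U,S,V=np.linalg.svd(P-P.mean(0),full_matrices=False); pr=(P-P.mean(0))@V[0]; print(n,P.mean(0).round(4),V[0].round(3),pr.min().round(3),pr.max().round(3),(P.mean(0)+V[0]*(pr.min()+pr.max())/2).round(4))
```

```text
4744 [[-0.0815, -0.0146, 0.0159], [-0.0068, -0.004, 0.0199], [0.0469, 0.0064, 0.0218]]
[0.42027294 0.40681558 0.16016991] 0.035532883154341346
scene [ 0.6795 -0.0135  0.342 ] [-0.207 -0.977 -0.044] -0.055 0.051 [ 0.68   -0.0114  0.3421]
side [0.6739 0.0052 0.3352] [ 0.167  0.984 -0.057] -0.06 0.04 [ 0.6722 -0.0048  0.3357]
```

The pry lies flat in the tray: its top is at z≈0.020, centred within 10 mm. Next is the handle.

send_rows([
  [4,[0,0,-4],0],
  [4,[0,0,-4],-10],
  [4,[0,0,-4],-10],
  [4,[0,0,-4],-10],
  [4,[0,0,-4],-10],
  [4,[0,0,-4],-10],
  [4,[0,0,-2],-10],
  [4,[0,0,0],-9.4],
  [4,[0,0,0],0],
])

```text
t: 17.1
tool_pos: [0.4167, 0.404, 0.4082]
tool_rot: [-2.411, -2.014, 0.003]
contact_force: [0.5, -0.1, 0.1]
opening: 0.0396
grip_force: 0.0
```

Run:
```python
from h import *
s=go([.675,-.009,.42],79.4); go([.675,-.009,.33],None,*s)
```

```text
from [0.4167 0.404  0.4082] yaw 79.7 -> shift cm [-36.04  32.77  -1.17] turn 0.3
from [ 0.675 -0.009  0.42 ] yaw 79.4 -> shift cm [ 0. -0.  9.] turn 0
```

send_rows([
  [4,[-3,2.7,-0.2],0.3],
  [4,[-3,2.7,-0.2],0],
  [4,[-3,2.7,-0.2],0],
  [4,[-3,2.7,-0.2],0],
  [4,[-3,2.7,-0.2],0],
  [4,[-3,2.7,-0.2],0],
  [4,[-3,2.7,0],0],
  [4,[-3,2.7,0],0],
  [4,[-3,2.7,0],0],
  [4,[-3,2.7,0],0],
])

```text
t: 18.35
tool_pos: [0.6284, 0.059, 0.4196]
tool_rot: [-2.416, -2.005, 0.003]
contact_force: [0.0, 0.6, 0.4]
opening: 0.0401
grip_force: 0.0
```

send_rows([
  [4,[-3,2.8,0],0],
  [4,[-3,2.8,0],0],
  [4,[0,0,0],0],
])

```text
t: 18.73
tool_pos: [0.6728, -0.0113, 0.4183]
tool_rot: [-2.418, -2.001, 0.005]
contact_force: [0.1, 0.9, -1.2]
opening: 0.0395
grip_force: 0.0
```

Run:
```python
from h import *
for n in ("wrist","scene","side"):
    im=ctrl.get_image(n); W=pts(im); hsv=cv2.cvtColor(im["frame"],cv2.COLOR_RGB2HSV)
    m=((hsv[...,0]<5)|(hsv[...,0]>174))&(hsv[...,1]>150)&(hsv[...,2]>70)&(np.linalg.norm(W-[.675,-.005,.34],axis=2)<.07)
    P=W[m]
    if len(P)<10: print(n,len(P)); continue
    U,S,V=np.linalg.svd(P-P.mean(0),full_matrices=False); pr=(P-P.mean(0))@V[0]; print(n,len(P),P.mean(0).round(4),V[0].round(3),pr.min().round(3),pr.max().round(3))
    if n=="wrist":
        yj=R.from_euler('z',YAW).apply(P-[O[0],O[1],0]); yj=R.from_euler('z',-YAW).apply(P-[O[0],O[1],0]); print("jig x,y,z pct",np.percentile(yj,[5,50,95],axis=0).round(4).tolist())
        save(im,"g")
go([.675,-.009,.33],79.4)
```

```text
wrist 2948 [ 0.6754 -0.0059  0.3389] [0.191 0.982 0.016] -0.056 0.049
jig x,y,z pct [[0.0449, -0.0452, 0.3132], [0.0614, 0.0057, 0.3429], [0.0677, 0.0479, 0.3447]]
scene 159 [ 0.6786 -0.015   0.341 ] [-0.228 -0.97  -0.088] -0.055 0.048
side 140 [0.6728 0.0017 0.3339] [ 0.171  0.985 -0.03 ] -0.058 0.044
from [ 0.6719 -0.0083  0.4205] yaw 79.5 -> shift cm [-0.01  0.33  9.05] turn 0.1
```

send_rows([
  [4,[0,0.44,2],0.1],
  [4,[0,0,3],0],
  [4,[0,0,3],0],
  [4,[0,0,1.4],0],
  [4,[0,0,0],0],
  [3,[0,0,0],0],
  [2,[0,0,0],0],
  [1.3,[0,0,0],0],
  [1,[0,0,0],0],
  [1,[0,0,0],0],
], newtons=30)

```text
t: 20.12
tool_pos: [0.677, -0.0098, 0.3285]
tool_rot: [2.415, 2.007, 0.002]
contact_force: [0.1, -0.8, 3.7]
opening: 0.0104
grip_force: 29.3
```

Run:
```python
import numpy as np
a=np.linspace(1.636,3.393,26); x=208*np.cos(a)/10; z=208*np.sin(a)/10/10*10
x=20.8*np.cos(a); z=20.8*np.sin(a)
dx=np.diff(x.round(2)).round(2); dz=-np.diff(z.round(2)).round(2)
print([[1,[0,float(p),float(q)],0] for p,q in zip(dx,dz)])
```

```text
[[1, [0, -1.45, 0.15], 0], [1, [0, -1.44, 0.25], 0], [1, [0, -1.42, 0.35], 0], [1, [0, -1.39, 0.44], 0], [1, [0, -1.36, 0.55], 0], [1, [0, -1.31, 0.64], 0], [1, [0, -1.27, 0.73], 0], [1, [0, -1.21, 0.81], 0], [1, [0, -1.15, 0.9], 0], [1, [0, -1.09, 0.98], 0], [1, [0, -1.01, 1.05], 0], [1, [0, -0.94, 1.12], 0], [1, [0, -0.86, 1.18], 0], [1, [0, -0.77, 1.24], 0], [1, [0, -0.69, 1.3], 0], [1, [0, -0.59, 1.33], 0], [1, [0, -0.49, 1.38], 0], [1, [0, -0.4, 1.4], 0], [1, [0, -0.3, 1.44], 0], [1, [0, -0.2, 1.44], 0], [1, [0, -0.09, 1.46], 0], [1, [0, 0.01, 1.46], 0], [1, [0, 0.11, 1.46], 0], [1, [0, 0.21, 1.45], 0], [1, [0, 0.31, 1.42], 0]]
```

send_rows([
  [1,[0,-1.45,0.15],0],
  [1,[0,-1.44,0.25],0],
  [1,[0,-1.42,0.35],0],
  [1,[0,-1.39,0.44],0],
  [1,[0,-1.36,0.55],0],
  [1,[0,-1.31,0.64],0],
])

```text
t: 20.88
tool_pos: [0.595, 0.0055, 0.3046]
tool_rot: [2.414, 2.006, 0.004]
contact_force: [3.1, -0.5, -1.7]
opening: 0.0105
grip_force: 30.4
```

send_rows([
  [1,[0,-1.27,0.73],0],
  [1,[0,-1.21,0.81],0],
  [1,[0,-1.15,0.9],0],
  [1,[0,-1.09,0.98],0],
  [1,[0,-1.01,1.05],0],
  [1,[0,-0.94,1.12],0],
  [1,[0,-0.86,1.18],0],
  [1,[0,-0.77,1.24],0],
])

```text
t: 21.88
tool_pos: [0.5118, 0.021, 0.2224]
tool_rot: [-2.416, -2.007, 0.001]
contact_force: [-1.7, 0.4, 4.1]
opening: 0.0109
grip_force: 33.4
```

send_rows([
  [1,[0,-0.69,1.3],0],
  [1,[0,-0.59,1.33],0],
  [1,[0,-0.49,1.38],0],
  [1,[0,-0.4,1.4],0],
  [1,[0,-0.3,1.44],0],
  [1,[0,-0.2,1.44],0],
  [1,[0,-0.09,1.46],0],
])

```text
t: 22.75
tool_pos: [0.483, 0.0264, 0.1232]
tool_rot: [-2.413, -2.005, 0.006]
contact_force: [-5.4, 2.3, 0.3]
opening: 0.0106
grip_force: 35.4
```

send_rows([
  [1,[0,0.01,1.46],0],
  [1,[0,0.11,1.46],0],
  [1,[0,0.21,1.2],0],
  [1,[0,0.2,0.8],0],
  [1,[0,0,0],0],
])

```text
t: 23.38
tool_pos: [0.4864, 0.0257, 0.0721]
tool_rot: [-2.41, -2.003, 0.01]
contact_force: [-6.1, 3.6, -4.1]
opening: 0.0108
grip_force: 35.9
```

send_rows([
  [1,[0,0,0.3],0],
  [1,[0,0,0.2],0],
  [1,[0,0,0.2],0],
  [1,[0,0,0],0],
])

```text
t: 23.88
tool_pos: [0.4876, 0.0255, 0.0664]
tool_rot: [-2.412, -2.004, 0.007]
contact_force: [-3.9, 2.4, -2.0]
opening: 0.0104
grip_force: 36.3
```

send_rows([
  [1,[0,-0.2,0.2],0],
  [1,[0,0,0.2],0],
  [1,[0,0,0.2],0],
  [1,[0,0,0],0],
])

```text
t: 24.38
tool_pos: [0.4884, 0.0254, 0.063]
tool_rot: [-2.416, -2.007, 0.001]
contact_force: [-3.0, 2.2, -2.1]
opening: 0.0109
grip_force: 36.3
```

Run:
```python
from h import *
import pickle
for n in ("scene","side"):
    im=ctrl.get_image(n); D=w2d(pts(im).reshape(-1,3)); C=im["frame"].reshape(-1,3).astype(int)
    m=(D[:,0]>-.08)&(D[:,0]<.085)&(abs(abs(D[:,1])-.084)<.009)&(abs(D[:,2]-.02)<.04)&(C.min(1)>120)
    q=D[m]; print(n,len(q), np.polyfit(q[:,0],q[:,2],1).round(4), np.median(q[:,2]).round(4))
o=ctrl.get_obs(); print(o["tool_pos"],o["contact_force"])
```

```text
scene 430 [-0.0172  0.0223] 0.0222
side 364 [-0.0185  0.0217] 0.0216
[0.488438   0.02536805 0.06304072] [-1.89037608  2.67678248 -2.70868215]
```

send_rows([
  [1,[0,0,0.2],0],
  [1,[0,0,0.2],0],
  [1,[0,0,0.2],0],
  [1,[0,0,0],0],
])

```text
t: 24.98
tool_pos: [0.4893, 0.0252, 0.0593]
tool_rot: [-2.416, -2.008, 0.0]
contact_force: [-7.9, 2.4, 9.8]
opening: 0.0106
grip_force: 37.5
```

Run:
```python
from h import *
for n in ("scene","side"):
    im=ctrl.get_image(n); D=w2d(pts(im).reshape(-1,3)); C=im["frame"].reshape(-1,3).astype(int)
    m=(D[:,0]>-.08)&(D[:,0]<.085)&(abs(abs(D[:,1])-.084)<.009)&(abs(D[:,2]-.02)<.04)&(C.min(1)>120)
    q=D[m]; print(n,len(q), np.polyfit(q[:,0],q[:,2],1).round(4), np.median(q[:,2]).round(4))
    m=(abs(D[:,0])<.09)&(abs(abs(D[:,1])-.148)<.006)&(abs(D[:,2])<.01); q=D[m]; print(" deck",len(q),np.polyfit(q[:,0],q[:,2],1).round(4))
    hsv=cv2.cvtColor(im["frame"],cv2.COLOR_RGB2HSV).reshape(-1,3); m=((hsv[:,0]<5)|(hsv[:,0]>174))&(hsv[:,1]>170)&(hsv[:,2]>80)&(np.linalg.norm(D-[-.115,0,.05],axis=1)<.07); print(" handle",m.sum(),np.percentile(D[m],[5,50,95],axis=0).round(4).tolist())
```

```text
scene 423 [-0.0023  0.0209] 0.0211
 deck 272 [-0.0027  0.0004]
 handle 93 [[-0.1163, -0.0477, 0.0236], [-0.1089, -0.0292, 0.05], [-0.0837, 0.0476, 0.0574]]
side 362 [-0.0088  0.0201] 0.0202
 deck 236 [0.0026 0.0003]
 handle 75 [[-0.1216, -0.0458, 0.0325], [-0.1153, 0.0379, 0.054], [-0.0939, 0.053, 0.0595]]
```

The frame is down: its slope matches the deck and the push meets resistance. Releasing the handle.

send_rows([
  [1.6,[0,0,0],0],
  [2.2,[0,0,0],0],
  [2.8,[0,0,0],0],
  [2.8,[0,0,0],0],
  [2.8,[0,0,-1.5],0],
  [2.8,[0,0,-4],0],
  [2.8,[0,0,-4],0],
  [1,[0,0,-4],0],
  [0,[0,0,-2],0],
  [0,[0,0,0],0],
], newtons=20)

```text
t: 26.32
tool_pos: [0.4898, 0.0251, 0.2146]
tool_rot: [2.414, 2.006, 0.004]
contact_force: [-1.4, -0.8, -0.7]
opening: 0.0001
grip_force: 0.0
```

Run:
```python
from h import *
o=ctrl.get_obs(); print(o["tool_pos"],o["opening"])
A=[]
for n in ("scene","side","wrist"):
    im=ctrl.get_image(n); A.append(im["frame"]); D=w2d(pts(im).reshape(-1,3)); C=im["frame"].reshape(-1,3).astype(int)
    m=(D[:,0]>-.08)&(D[:,0]<.085)&(abs(abs(D[:,1])-.084)<.009)&(abs(D[:,2]-.02)<.04)&(C.min(1)>120)
    q=D[m]; print(n,len(q), np.polyfit(q[:,0],q[:,2],1).round(4))
    hsv=cv2.cvtColor(im["frame"],cv2.COLOR_RGB2HSV).reshape(-1,3).astype(int)
    og=(hsv[:,0]>=4)&(hsv[:,0]<=17)&(hsv[:,1]>140)&(hsv[:,2]>80)
    for nm,v in (("L",.12),("R",-.12)):
        q=D[og&(abs(D[:,1]-v)<.035)&(abs(D[:,0])<.05)&(abs(D[:,2]-.051)<.005)]
        if len(q)>8: U,S,V=np.linalg.svd(q[:,:2]-q[:,:2].mean(0),full_matrices=False); pr=(q[:,:2]-q[:,:2].mean(0))@V[0]; print(nm,len(q),q.mean(0).round(4),V[0].round(3),pr.min().round(3),pr.max().round(3))
# fingertip thickness when shut, from the cameras
c=np.hstack([cv2.resize(A[0][130:290,200:380],(400,356)),cv2.resize(A[2],(400,300))[:300] if 0 else cv2.copyMakeBorder(cv2.resize(A[2],(400,300)),0,56,0,0,cv2.BORDER_CONSTANT)])
cv2.imwrite("pics/k.png",c[:,:,::-1])
```

```text
[0.4898445  0.0251406  0.21461801] 0.00012467305453818831
scene 414 [-0.0036  0.0209]
L 47 [0.0015 0.118  0.0511] [ 0.986 -0.169] -0.038 0.036
R 61 [ 0.0044 -0.1199  0.0508] [0.979 0.206] -0.04 0.035
side 442 [0.0023 0.02  ]
L 82 [-0.0032  0.1231  0.0511] [-0.98   0.197] -0.037 0.038
R 40 [ 0.0102 -0.113   0.0502] [-0.991 -0.135] -0.021 0.028
wrist 9061 [-0.0016  0.0213]
L 2351 [0.0015 0.1179 0.052 ] [ 0.987 -0.158] -0.042 0.034
R 442 [ 0.0229 -0.1121  0.0508] [0.999 0.046] -0.019 0.012
```

View pics/k.png

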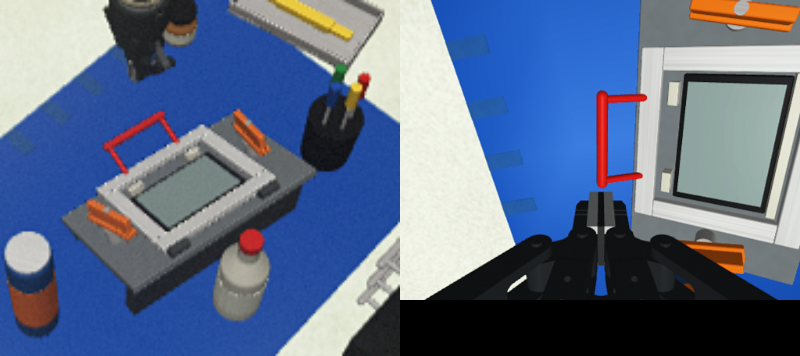

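Left crop: the frame is flat on the deck, the pry is in the tray at (315,20), and both buttons, at (250,132) and (110,218), are still roughly parallel to the edges. I'll push the buttons with shut fingers, working from the outer side of each upper end, starting with the left.

```bash
cat > arc.py <<'E'
from h import *
def arc(side,th0=.15,th1=1.70,N=12,r=.028,n=.038,clear=.010,hx=.008,hy=.011):
    Rz=R.from_euler('z',YAW)
    P=[]
    for th in np.linspace(th0,th1,N+1):
        c=d2w(r*np.cos(th)+.005*np.sin(th), side*(.120-r*np.sin(th)+.005*np.cos(th)), n)
        P.append(c+Rz.apply([hx,side*hy,0]))
    pre=P[0]+Rz.apply([0,side*clear,0])
    return pre,P
def rows(side,**k):
    pre,P=arc(side,**k); hi=pre.copy(); hi[2]=.24
    s=go(hi,79.4); s=go(pre,None,*s)
    M=R.from_euler('ZX',[79.4,180],degrees=True).as_matrix()
    Q=np.array([pre]+P); L=((Q-Q[0])@M*100).round(1); print(np.diff(L,axis=0).round(1).tolist()); print("end",P[-1].round(4),"pre",pre.round(4))
E
python3 -c "
from arc import *
rows(1)"
```

```text
from [0.4878 0.0253 0.2106] yaw 79.4 -> shift cm [14.17 14.83 -3.  ] turn 0.0
from [0.6597 0.1374 0.24  ] yaw 79.4 -> shift cm [ 0.   -0.   11.37] turn 0
[[-1.0, 0.0, 0.0], [-0.4, -0.0, 0.0], [-0.3, -0.1, 0.0], [-0.4, -0.1, 0.1], [-0.3, -0.1, 0.0], [-0.3, -0.2, 0.1], [-0.3, -0.2, 0.1], [-0.3, -0.2, 0.1], [-0.2, -0.3, 0.1], [-0.2, -0.3, 0.2], [-0.1, -0.3, 0.1], [-0.1, -0.3, 0.2], [0.0, -0.4, 0.1]]
end [0.6282 0.1035 0.1152] pre [0.6597 0.1374 0.1263]
```

send_rows([
  [0,[0,0,-3],0],
  [0,[3.5,3.7,0],0],
  [0,[3.5,3.7,0],0],
  [0,[3.5,3.7,0],0],
  [0,[3.6,3.7,0],0],
  [0,[0,0,4],0],
  [0,[0,0,4],0],
  [0,[0,0,2.4],0],
  [0,[0,0,1],0],
  [0,[0,0,0],0],
])

```text
t: 27.72
tool_pos: [0.6593, 0.1366, 0.127]
tool_rot: [-2.415, -2.007, 0.004]
contact_force: [-0.4, 0.2, -0.0]
opening: 0.0002
grip_force: 0.0
```

send_rows([
  [0,[-1.0,0,0],0],
  [0,[-0.4,0,0],0],
  [0,[-0.3,-0.1,0],0],
  [0,[-0.4,-0.1,0.1],0],
  [0,[-0.3,-0.1,0],0],
])

```text
t: 28.35
tool_pos: [0.6533, 0.1134, 0.1284]
tool_rot: [2.416, 2.007, 0.002]
contact_force: [2.6, 0.9, 1.0]
opening: -0.0003
grip_force: 1.0
```

Light contact; the button is turning.

send_rows([
  [0,[-0.3,-0.2,0.1],0],
  [0,[-0.3,-0.2,0.1],0],
  [0,[-0.3,-0.2,0.1],0],
  [0,[-0.2,-0.3,0.1],0],
  [0,[-0.2,-0.3,0.2],0],
  [0,[-0.1,-0.3,0.1],0],
  [0,[-0.1,-0.3,0.2],0],
  [0,[0,-0.4,0.1],0],
  [0,[0,0,0],0],
])

```text
t: 29.48
tool_pos: [0.6283, 0.1025, 0.1174]
tool_rot: [2.416, 2.007, -0.001]
contact_force: [3.8, -3.1, 0.5]
opening: -0.0006
grip_force: 2.1
```

```bash
cat > btn.py <<'E'
from h import *
def btn():
    o=ctrl.get_obs(); print(o["tool_pos"].round(4),o["contact_force"].round(1))
    for n in ("scene","side","wrist"):
        im=ctrl.get_image(n); D=w2d(pts(im).reshape(-1,3)); hsv=cv2.cvtColor(im["frame"],cv2.COLOR_RGB2HSV).reshape(-1,3).astype(int)
        og=(hsv[:,0]>=4)&(hsv[:,0]<=17)&(hsv[:,1]>140)&(hsv[:,2]>80)
        for nm,v in (("L",.12),("R",-.12)):
            q=D[og&(np.hypot(D[:,0],D[:,1]-v)<.045)&(abs(D[:,2]-.051)<.005)]
            if len(q)>8:
                U,S,V=np.linalg.svd(q[:,:2]-q[:,:2].mean(0),full_matrices=False); pr=(q[:,:2]-q[:,:2].mean(0))@V[0]; d=V[0]*np.sign(V[0][0]+1e-9); th=np.arctan2(-np.sign(v)*d[1],d[0])
                print(n,nm,len(q),q.mean(0).round(4),"len",(pr.max()-pr.min()).round(3),"theta",th.round(3))
btn()
E
python3 btn.py
```

```text
[0.6283 0.1025 0.1174] [ 3.8 -3.1  0.5]
scene L 18 [0.0009 0.0904 0.0506] len 0.017 theta 1.419
scene R 62 [ 0.0032 -0.1203  0.0507] len 0.075 theta 0.223
side L 68 [-0.0037  0.124   0.0513] len 0.077 theta -1.559
side R 65 [-0.004  -0.1167  0.0502] len 0.072 theta 0.241
wrist L 1449 [-0.0008  0.1314  0.0504] len 0.074 theta -1.533
```

send_rows([
  [0,[0,-0.3,0],0],
  [0,[0,0,0],0],
  [0,[0,1.0,-0.3],0],
  [0,[0,1.0,-0.8],0],
  [0,[0,0,-4],0],
  [0,[0,0,-4],0],
  [0,[0,0,-3],0],
  [0,[0,0,0],0],
])

```text
t: 30.62
tool_pos: [0.6468, 0.1003, 0.2427]
tool_rot: [2.414, 2.006, 0.008]
contact_force: [0.4, -0.1, 0.1]
opening: -0.0001
grip_force: 0.0
```

```bash
python3 btn.py; python3 -c "
from arc import *
rows(-1,clear=.011)"
```

```text
[0.6468 0.1003 0.2427] [ 0.4 -0.1  0.1]
scene L 64 [0.0009 0.1178 0.0503] len 0.074 theta -1.568
scene R 62 [ 0.0027 -0.1203  0.0509] len 0.073 theta 0.213
side L 66 [-0.0038  0.1264  0.0508] len 0.078 theta -1.552
side R 63 [-0.0039 -0.1168  0.0503] len 0.072 theta 0.229
wrist L 1289 [-0.0009  0.1221  0.0513] len 0.076 theta 1.57
from [0.6443 0.1    0.2367] yaw 79.5 -> shift cm [-24.49   0.8   -0.32] turn 0.1
from [ 0.6074 -0.1422  0.24  ] yaw 79.4 -> shift cm [ 0.   -0.   11.37] turn 0
[[1.1, -0.0, -0.0], [0.4, 0.0, 0.0], [0.3, -0.1, 0.0], [0.4, -0.1, 0.1], [0.3, -0.1, 0.0], [0.3, -0.2, 0.1], [0.3, -0.2, 0.1], [0.3, -0.2, 0.1], [0.2, -0.3, 0.1], [0.2, -0.3, 0.2], [0.1, -0.3, 0.1], [0.1, -0.3, 0.2], [0.0, -0.4, 0.1]]
end [ 0.5905 -0.0982  0.1152] pre [ 0.6074 -0.1422  0.1263]
```

send_rows([
  [0,[-4,0.1,0],0],
  [0,[-4,0.1,0],0],
  [0,[-4,0.1,0],0],
  [0,[-4,0.1,0],0],
  [0,[-4,0.2,0],0],
  [0,[-4.5,0.2,0],0],
  [0,[0,0,4],0],
  [0,[0,0,4],0],
  [0,[0,0,3],0],
  [0,[0,0,0],0],
])

```text
t: 32.02
tool_pos: [0.6047, -0.1412, 0.123]
tool_rot: [-2.409, -2.002, 0.008]
contact_force: [-0.9, 0.6, 0.4]
opening: 0.0003
grip_force: 0.0
```

```bash
python3 -c "
from arc import *
pre,P=arc(-1,clear=.011); go(pre,79.4)"
```

```text
from [ 0.6047 -0.1412  0.123 ] yaw 79.4 -> shift cm [-0.05  0.28 -0.33] turn 0.0
```

send_rows([
  [0,[0,0.3,-0.3],0],
  [0,[1.1,0,0],0],
  [0,[0.4,0,0],0],
  [0,[0.3,-0.1,0],0],
  [0,[0.4,-0.1,0.1],0],
  [0,[0.3,-0.1,0],0],
])

```text
t: 32.78
tool_pos: [0.6136, -0.1181, 0.1316]
tool_rot: [2.415, 2.006, 0.002]
contact_force: [2.2, -2.0, 2.3]
opening: 0.0003
grip_force: 1.6
```

send_rows([
  [0,[0.3,-0.2,0.1],0],
  [0,[0.3,-0.2,0.1],0],
  [0,[0.3,-0.2,0.1],0],
  [0,[0.2,-0.3,0.1],0],
  [0,[0.2,-0.3,0.2],0],
  [0,[0.1,-0.3,0.1],0],
  [0,[0.1,-0.3,0.2],0],
  [0,[0,-0.4,0.1],0],
  [0,[0,-0.3,0],0],
  [0,[0,0,0],0],
])

```text
t: 34.02
tool_pos: [0.5902, -0.0985, 0.1202]
tool_rot: [-2.415, -2.007, 0.002]
contact_force: [1.8, 0.5, -0.6]
opening: -0.0
grip_force: 0.8
```

send_rows([
  [0,[0,1.0,-0.3],0],
  [0,[0,1.0,-0.8],0],
  [0,[0,0,-4],0],
  [0,[0,0,-4],0],
  [0,[0,0,-3],0],
  [0,[0,0,0],0],
])

```text
t: 34.78
tool_pos: [0.6127, -0.1029, 0.246]
tool_rot: [2.412, 2.004, 0.006]
contact_force: [0.6, -1.3, 0.1]
opening: -0.0001
grip_force: 0.0
```

```bash
python3 btn.py
python3 - <<'E'
from h import *
im=ctrl.get_image("side"); D=w2d(pts(im).reshape(-1,3)); C=im["frame"].reshape(-1,3).astype(int)
q=D[(D[:,0]>-.08)&(D[:,0]<.085)&(abs(abs(D[:,1])-.084)<.009)&(abs(D[:,2]-.02)<.04)&(C.min(1)>120)]; print(np.polyfit(q[:,0],q[:,2],1).round(4)); save(im,"z")
E
```

```text
[ 0.6127 -0.1029  0.246 ] [ 0.6 -1.3  0.1]
scene L 63 [0.0016 0.118  0.051 ] len 0.075 theta -1.559
scene R 71 [ 0.0016 -0.1207  0.051 ] len 0.074 theta 1.539
side L 61 [-0.0034  0.1267  0.0509] len 0.075 theta -1.562
side R 45 [-0.0036 -0.1153  0.0503] len 0.079 theta 1.533
wrist R 1104 [-0.0008 -0.1175  0.0513] len 0.076 theta 1.549
[0.0019 0.0203]
```

View pics/z.png

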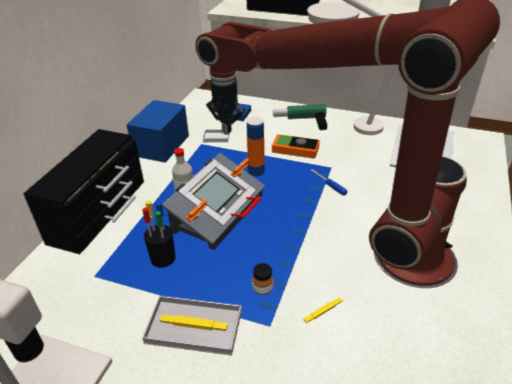

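The final side view shows the frame down, with both buttons across its edges at (240,167) and (197,210). They measure about 1.57 and 1.54 rad. The pry is flat in the tray at (193,323), the bystanders are in place and the gripper is clear.

```bash
python3 -c "
from station import ctrl
print(ctrl.finish_job())"
```

```text
the job is handed in; nothing more can be done
None
```

The job is handed in: the pry bar lies flat in the tray, the frame is fully down, both turnbuttons measure square (about 1.57 and 1.54 rad), and the bystanders look unmoved in the last picture; the hand-in returned no verdict.

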